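# Fit the upper tray of a rotary parts stand and snap in its retaining clip

### The arm

A 6-joint arm with a two-finger parallel gripper is mounted at the origin on the work surface. World frame = base frame: x ahead of the robot, y to its left, z up, the work surface at z = 0. Lengths are in m, angles in degrees, forces in N, time in s.
With the tool pointing down it reaches from about 0.3 to 0.775 m from the base axis. Payload 14.6 kg.
Tool frame: the origin (TCP) lies on the front face of the gripper's body, between the roots of the fingers; the fingertips stand 73 mm ahead of it and the grasp point (between the pads) lies 54 mm ahead of it (pinch_z is the distance from the TCP to the grasp point, in m); z points along the fingers, y is the line along which they close (so a half turn about z gives the same grasp; the last joint's range is limited). The gripper opens to 85 mm and grips with 20 to 120 N. Pads are 22 mm wide; open, the fingers measure 114 mm over their backs; the gripper's body (76 mm by 85 mm) begins 54 mm behind the grasp point. The pads swing forward as they close: fully open they stand 13 mm farther back than shut.
Start: joints at [-70.68, 17.183, 87.147, -0, 75.671, -3.816], TCP at [0.216, -0.506, 0.304] pointing down, gripper open.
Joint ranges: [-173.82, 173.82], [-45.26, 126.66], [13.44, 144.39], [-59.66, 239.66], [0, 175.72], [-146.38, 146.38]. Speed limits (degrees/s): [127.2, 127.2, 147.25, 180, 180, 180].

### API

Orientations are given as a 3x3 rotation matrix whose columns are the frame's x, y, z axes.
In Python, from bench import * gives the robot as it stands. The module is installed in compiled form; this text tells all that it offers.
- The arm moves only by the tool carry_out, never from a script. Its argument "moves" is one flat list of numbers, 7 for each row, row after row: the shift along the tool's x, y, z in mm, then the turn, a rotation vector about the tool's x, y, z in degrees, then the opening, from -1 (shut) to 1 (fully open). In form: [tx, ty, tz, rx, ry, rz, jaw, tx, ty, tz, rx, ry, rz, jaw, ...]. A call has 1 to 8 rows; each row shifts and turns the commanded pose from where the row before left it, along the tool's axes as they then stand; what a row does not reach is not made up. A row lasts 1/12 s, in which the tool goes at most 41.7 mm and 7.16 degrees, less where a joint would pass 70% of its speed; a pose out of reach is approached as far as the arm can. A call is refused whole if a number of a shift passes 41.7 or a number of a turn 7.16, either way. A call with a gripper value outside its range is refused whole. The fingers move at their own pace and stop on an object; the grip force is fixed at half the most. Time passes only in rows, so rows that do not move let the fingers close. It gives the time, the measured TCP pose, the force, the opening and the grip force at its end, in the units of the state.
- get_obs(): the state, without advancing time (a new reading comes with each control period).
- snapshot(name): name is "scene" or "top" or "wrist"; returns a dict with "color" (400x640x3 uint8, red, green, blue), "z_map" (400x640 float32, m along the optical axis (not along the pixel's ray), 0 where there is no reading), "fx", "fy", "cx", "cy" (pixels), "k1" (the pictures are not rectified: a ray, as slopes to the right and down, at radius r is drawn at 1 + k1 r^2 times it, then the intrinsics apply), "R" (3x3) and "t" (3): a world point X has camera coordinates R X + t. Camera axes: x right, y down, z forward; pixel columns grow to the right and rows downward; lengths in m; the calibration is good to about 2 mm. A picture is of the moment at which its call begins.
- hand_in(): hands the job in; it is judged then, once.
Trained networks look in the newest picture that a camera, given by its name, has taken for a name from the list of things; names that differ only in an ending like _2 or _b are one class to them, and where a whole thing is asked for, a point or a joint stands for the part that bears it (a point fixed in the world has none). Each returns a list of dicts, best first, with "score" (0 to 1); they miss things now and then, are a little off and sometimes report something else, mostly with a low value. They report only what shows in the picture. A call takes as long as a camera call.
- boxes_of(camera, label): "uv" ([column, row] in pixels, amid what is visible of it).
- place_of(camera, label): "uv" ([column, row] in pixels: a listed point, or the origin of a listed thing).
The state is a dict: "time": time; "qpos": joint angles; "qd": joint speeds; "joint_torque": joint torques, N m; "eef_pos": TCP position; "tcp_rot": TCP orientation; "force": force on the tool from outside, world axes, zero at the start; "ft_torque": the same for the moment, N m; "grip_width": opening from 0.0 (shut) to 1.0 (fully open); "grip_force": force on a finger pad.
Only numpy, scipy, OpenCV 4.12 (cv2) and the standard library are available. Lean on these libraries where they do the work, as an engineer would, in place of code of your own. Each camera call takes 0.05 s, during which the arm holds its last target. There are 200 camera calls.

### The job

Put the upper tray back on the rotary parts stand: keep it level, slide its hub down over the spindle until it sits on the shoulder, and let go. Then take the open steel spring clip by its tab, feel for the ring groove in the spindle above the hub and push the clip sideways into it until it snaps fully home; be gentle, never pressing the clip on the spindle or the hub with more than 22 N. Leave the other things on the bench alone.

Things in the scene. Friction and masses are not known exactly. Their poses are not given: they have to be found in the camera images.
- stand: fixed rotary parts stand. Origin: underside of its foot on the spindle axis, at the bench top, z up. Grey foot 150 mm wide; black lower tray 180 mm wide, rim 36 mm high; thick steel shoulder, 34 mm, 58 mm high; through it stands the steel spindle, 22 mm thick, its coned tip 119 to 134 mm high. Near its top a ring groove; see shoulder for where.
- shoulder (a point): point on the spindle axis at the top of the shoulder, 58 mm high: the underside of the tray's hub rests here, so the hub's top comes to 98 mm. The groove (5.5 mm wide, 16 mm thick) is not measured: the spindle is screwed in to an unknown height, and the groove's lower edge lies anywhere from 1 to 16 mm above the hub's top. It must be felt for. Above it a 22 mm thick head, 6.5 mm, then the cone.
- tray: loose upper tray, lying level: round, black, 132 mm wide, 0.15 to 0.3 kg, parts in six compartments. Rim 18 mm high, inner walls 13 mm, floor 3 mm. In its middle an upright hub tube: 36 mm outside, 24 mm bore right through, 40 mm high (from the underside), gripped by its upper 15 mm; inside the rim 63 mm radius is free above the walls. Origin: centre of the underside on the bore axis, z up.
- clip: loose open steel spring clip, lying flat: a C-shaped ring 4 mm thick, 17 mm inside, 27 mm outside, with an upright grip tab behind. Origin: ring centre at the underside; x points out of the mouth, z up. Two sprung jaws end in round noses 5 mm wide at x 7.6, y +-8.2 mm (mouth 11 mm wide, noses end at x 10); a solid spine closes the ring at x -8.4 mm. 44 g.
- clip_centre (a point): centre of the clip's ring, 2 mm above the underside. Pushed mouth first at the 22 mm spindle, the noses meet it with this point 18.5 mm from the axis and cannot pass; level with the groove they first meet it at 14.5 mm, the push rises to 5 to 9 N, fades by 8 mm, the clip pulls itself in over the last 5 mm, then the spine stops hard. Home, it has 1.5 mm of play in height.
- clip_tab (a point): middle of the clip's grip tab: 27 mm behind the ring's centre (x -27 mm), 11 mm above the underside. The tab is a block 20 mm long (x -37 to -17), 12 mm wide (y), 22 mm high from the underside
- jaw_left (a joint): opening of the clip's left (+y) jaw, rad: 0 closed, stop at 0.22; about 0.13 as the noses pass over the groove; the spring shuts it
- jaw_right (a joint): the same for the right (-y) jaw
- collar: closed ring-shaped steel shaft collar, 32 mm outside, 19 mm bore, 9 mm high, lying flat; it has no mouth and no tab: not the clip. Origin: centre of its underside. A bystander.
- tweezers: steel tweezers lying flat, 120 mm long. Origin: centre of its underside. A bystander.
- cutters: small side cutters with blue handles lying flat, 100 mm long. Origin: centre of its underside. A bystander.
- tape_roll: roll of amber tape lying flat, 84 mm across, 19 mm high. Origin: centre of its underside. A bystander.
- flux_bottle: small amber bottle with a white cap, 34 mm across, 85 mm high, standing. Origin: centre of its underside. A bystander.
- tip_cleaner: dark steel cup for the soldering-tip cleaner, 64 mm across, 42 mm high, standing. Origin: centre of its underside. A bystander.

How it is judged:
By the outcome, as a careful person would: the job done as asked, in the order asked, and still so for the second after the job is handed in, with the robot touching nothing.
It also fails if it takes over 72 s, if anything falls off the work surface, if the arm or the gripper's body presses on something with over 40 N, if the wrist force passes 120 N, or if a joint passes its speed limit or range.

## Working session

There is one attempt and no reset: what is moved stays moved. The work goes in short steps, Python scripts to look and compute and a tool call to move; the robot and the scene stay as the last step left them, time stands still between calls to the robot, and variables do not carry over. Pictures are saved under pics/ and viewed, at most 10 in all, crops included, and the job is handed in when it is done.

Besides the shell and the picture viewer there is one more tool, called after "Call:" by a JSON object that holds its "fn" and its "kwargs", one argument or row to a line. carry_out: Moves the arm, as the interface text tells. Its arguments: {"type":"object","properties":{"moves":{"type":"array","items":{"type":"number"}}},"required":["moves"]}

```bash
mkdir -p pics
cat > h.py <<'E'
from bench import *
import numpy as np, cv2
def ray(s,uv):
    x=(uv[0]-s['cx'])/s['fx']; y=(uv[1]-s['cy'])/s['fy']
    a,b=x,y
    for _ in range(20):
        f=1+s['k1']*(a*a+b*b); a,b=x/f,y/f
    return np.array([a,b,1.])
def at_z(s,uv,z):
    R=np.array(s['R']);t=np.array(s['t']); d=R.T@ray(s,uv); c=-R.T@t
    return c+d*(z-c[2])/d[2]
def deproj(s):
    R=np.array(s['R']);t=np.array(s['t']); zm=s['z_map']
    v,u=np.mgrid[0:400,0:640]
    x=(u-s['cx'])/s['fx'];y=(v-s['cy'])/s['fy'];a,b=x,y
    for _ in range(20):
        f=1+s['k1']*(a*a+b*b);a,b=x/f,y/f
    P=np.stack([a*zm,b*zm,zm],-1)
    W=(P-t)@R
    W[zm<=0]=np.nan
    return W
def save(s,n): cv2.imwrite('pics/'+n+'.png',s['color'][:,:,::-1])
E
python3 - <<'E'
from h import *
for c in ['top','scene']:
    s=snapshot(c); save(s,c+'1'); W=deproj(s)
    for l in ['stand','shoulder','tray','clip','clip_centre','clip_tab','collar','tweezers','cutters','tape_roll','flux_bottle','tip_cleaner']:
        z={'shoulder':.058,'clip_centre':.002,'clip_tab':.011}.get(l,0)
        for d in place_of(c,l)[:2]:
            print(c,l,round(d['score'],2),np.round(d['uv']),np.round(at_z(s,d['uv'],z),4))
    print(c,np.round(-np.array(s['R']).T@s['t'],3))
E
```

```text
top stand 0.8 [236. 215.] [0.532  0.2296 0.    ]
top stand 0.71 [226. 216.] [0.5309 0.2565 0.    ]
top shoulder 0.72 [230. 215.] [0.5324 0.2317 0.058 ]
top tray 0.94 [418. 190.] [ 0.5945 -0.253   0.    ]
top tray 0.23 [228. 218.] [0.5256 0.2512 0.    ]
top clip 0.48 [322. 178.] [0.63  0.001 0.   ]
top clip_centre 0.61 [324. 180.] [ 0.6246 -0.0045  0.002 ]
top clip_tab 0.6 [333. 154.] [ 0.6916 -0.0285  0.011 ]
top clip_tab 0.53 [317. 188.] [0.6018 0.0154 0.011 ]
top collar 0.56 [315. 234.] [0.4817 0.0217 0.    ]
top tweezers 0.49 [168. 202.] [0.5689 0.4134 0.    ]
top cutters 0.53 [328. 153.] [ 0.6974 -0.0152  0.    ]
top tape_roll 0.58 [162. 245.] [0.4553 0.4272 0.    ]
top flux_bottle 0.7 [474. 192.] [ 0.5884 -0.4011  0.    ]
top tip_cleaner 0.63 [482. 240.] [ 0.4609 -0.4163  0.    ]
top [ 0.501 -0.002  1.012]
scene stand 0.82 [400. 228.] [0.5395 0.2453 0.    ]
scene shoulder 0.75 [399. 212.] [0.5363 0.2347 0.058 ]
scene tray 0.83 [231. 200.] [ 0.595  -0.2649  0.    ]
scene clip 0.51 [304. 228.] [ 0.6305 -0.0135 -0.    ]
scene clip_centre 0.66 [309. 224.] [ 0.6135 -0.0043  0.002 ]
scene clip_centre 0.47 [294. 242.] [ 0.6926 -0.0187  0.002 ]
scene clip_tab 0.44 [312. 222.] [0.6098 0.0043 0.011 ]
scene collar 0.42 [331. 199.] [0.4864 0.021  0.    ]
scene tweezers 0.82 [464. 254.] [ 0.5745  0.4294 -0.    ]
scene cutters 0.67 [294. 243.] [ 0.6942 -0.019   0.    ]
scene tape_roll 0.62 [460. 223.] [0.4555 0.41   0.    ]
scene flux_bottle 0.58 [196. 192.] [ 0.5955 -0.3872  0.    ]
scene flux_bottle 0.32 [402. 213.] [0.4726 0.2412 0.    ]
scene tip_cleaner 0.85 [213. 168.] [ 0.4713 -0.3988  0.    ]
scene [1.352 0.266 0.785]
```

View pics/top1.png

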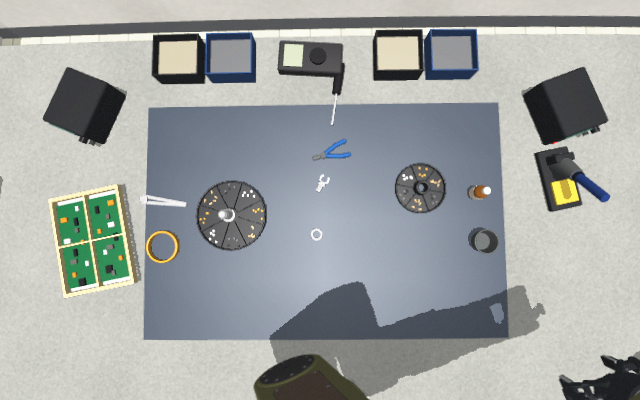

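Run:
```python
from h import *
o=get_obs(); print(o['time'],np.round(o['tcp_rot'],3),o['eef_pos'],o['force'],o['grip_width'])
for c in ['top','scene']:
    s=snapshot(c); W=deproj(s)
    for n,xy,zlo,zhi,r in [('spindle',(.533,.237),.11,.14,.03),('hub',(.595,-.256),.034,.045,.03),('tab',(.605,.01),.017,.027,.035),('rim',(.595,-.256),.013,.022,.08),('lowrim',(.533,.237),.03,.04,.11)]:
        m=(np.hypot(W[...,0]-xy[0],W[...,1]-xy[1])<r)&(W[...,2]>zlo)&(W[...,2]<zhi)
        p=W[m]
        if len(p): 
            q=p[:,:2].astype(np.float32); print(c,n,len(p),np.round(p.mean(0),4),np.round((p.max(0)+p.min(0))/2,4),np.round(np.ptp(p,0),4))
            e=cv2.minEnclosingCircle(q); print('   circ',np.round(e[0],4),round(e[1],4))
```

```text
1.3 [[ 0.92   0.393  0.   ]
 [ 0.393 -0.92   0.   ]
 [ 0.     0.    -1.   ]] [ 0.21612197 -0.50574437  0.30388023] [-0.4273059  -0.15806149 -1.68582013] 1.0008579390748547
top spindle 69 [0.5329 0.236  0.1181] [0.5333 0.2371 0.1169] [0.0212 0.0208 0.0124]
   circ [0.533  0.2374] 0.011
top hub 96 [ 0.5995 -0.2548  0.0403] [ 0.5999 -0.2555  0.04  ] [0.0337 0.0359 0.0097]
   circ [ 0.6003 -0.2555] 0.0183
top tab 38 [0.6034 0.0091 0.0227] [0.6031 0.0094 0.0224] [0.0206 0.0157 0.0066]
   circ [0.6031 0.0084] 0.0105
top rim 276 [ 0.5979 -0.2577  0.0172] [ 0.5996 -0.2546  0.0175] [0.1284 0.1288 0.009 ]
   circ [ 0.5996 -0.2542] 0.0658
top lowrim 575 [0.5349 0.241  0.0349] [0.5338 0.2371 0.035 ] [0.177  0.1791 0.01  ]
   circ [0.5326 0.2375] 0.0905
scene spindle 49 [0.5376 0.2369 0.1169] [0.5353 0.2367 0.1165] [0.02   0.0198 0.0128]
   circ [0.5352 0.2364] 0.0103
scene hub 78 [ 0.6008 -0.2532  0.0397] [ 0.6007 -0.2553  0.0391] [0.0365 0.0361 0.0098]
   circ [ 0.6006 -0.255 ] 0.0186
scene tab 30 [0.606  0.0085 0.0226] [0.6055 0.0082 0.0218] [0.018  0.0145 0.009 ]
   circ [0.6056 0.0091] 0.0096
scene rim 303 [ 0.603  -0.2547  0.0172] [ 0.5992 -0.2543  0.0175] [0.1333 0.133  0.0089]
   circ [ 0.5996 -0.2539] 0.0681
scene lowrim 587 [0.5414 0.2369 0.0341] [0.5339 0.2369 0.0349] [0.1811 0.18   0.0099]
   circ [0.534  0.2364] 0.092
```

The top picture shows the tray at about (420,188), the stand at (231,215), the clip at (322,183) with its tab toward the robot, the collar at (316,235) and the cutters at (330,150). I'm moving over the tray now.

Call:
{"fn": "carry_out", "kwargs": {
  "moves": [38,-7,0,0,0,0,1,38,-7,0,0,0,0,1,38,-7,0,0,0,0,1,38,-7,0,0,0,0,1,38,-7,0,0,0,0,1,38,-7,0,0,0,0,1,38,-7,0,0,0,0,1,38,-7,0,0,0,0,1]
}}

```text
time: 2.07
eef_pos: [0.4751, -0.3334, 0.304]
tcp_rot: [[0.92, 0.393, 0.0], [0.393, -0.92, -0.0], [0.0, 0.0, -1.0]]
force: [-0.8, -0.1, 0.4]
grip_width: 1.002
grip_force: 0.0
```

Call:
{"fn": "carry_out", "kwargs": {
  "moves": [38,-7,5,0,0,0,1,38,-7,10,0,0,0,1,30,-6,15,0,0,0,1,20,-3,20,0,0,0,1,0,0,0,0,0,0,1,0,0,0,0,0,0,1]
}}

```text
time: 2.57
eef_pos: [0.5808, -0.2634, 0.2525]
tcp_rot: [[0.919, 0.394, -0.002], [0.394, -0.919, 0.001], [-0.002, -0.002, -1.0]]
force: [0.5, 0.8, 0.5]
grip_width: 0.997
grip_force: 0.0
```

Run:
```python
from h import *
s=snapshot('wrist'); save(s,'w1'); W=deproj(s)
o=get_obs(); print(o['time'],o['eef_pos'],np.round(o['tcp_rot'],3))
print(np.round(-np.array(s['R']).T@s['t'],3))
for n,zlo,zhi,r in [('hub',.034,.045,.03),('rim',.013,.022,.08)]:
    m=(np.hypot(W[...,0]-.6,W[...,1]+.2547)<r)&(W[...,2]>zlo)&(W[...,2]<zhi); p=W[m]
    if len(p):
        e=cv2.minEnclosingCircle(p[:,:2].astype(np.float32)); print(n,len(p),np.round(e[0],4),round(e[1],4),np.round((p.max(0)+p.min(0))/2,4))
for l in ['tray','clip','clip_tab']: print(l,[(round(d['score'],2),np.round(d['uv']),np.round(at_z(s,d['uv'],0),4)) for d in place_of('wrist',l)[:1]])
```

```text
2.6167 [ 0.58040755 -0.26419513  0.25381044] [[ 0.919  0.393 -0.001]
 [ 0.393 -0.919  0.   ]
 [-0.    -0.    -1.   ]]
[ 0.646 -0.235  0.321]
hub 850 [ 0.5995 -0.2545] 0.018 [ 0.5996 -0.2545  0.0372]
rim 1846 [ 0.5996 -0.2543] 0.0662 [ 0.5994 -0.2544  0.0175]
tray [(0.6, array([324., 154.]), array([ 0.598 , -0.2563,  0.    ]))]
clip [(0.74, array([68.,  9.]), array([ 0.628 , -0.0029,  0.    ]))]
clip_tab [(0.8, array([42., 31.]), array([0.602 , 0.0164, 0.    ]))]
```

Call:
{"fn": "carry_out", "kwargs": {
  "moves": [11,-1,20,0,0,0,1,10.4,-0.5,35,0,0,0,1,0,0,35,0,0,0,1,0,0,35,0,0,0,1,0,0,22,0,0,0,1,0,0,14,0,0,0,1,0,0,0,0,0,0,1,0,0,0,0,0,0,0]
}}

```text
time: 3.43
eef_pos: [0.5997, -0.255, 0.094]
tcp_rot: [[0.92, 0.392, 0.001], [0.392, -0.92, -0.0], [0.001, 0.001, -1.0]]
force: [1.2, -0.1, 0.2]
grip_width: 0.883
grip_force: 0.0
```

Call:
{"fn": "carry_out", "kwargs": {
  "moves": [0,0,0,0,0,0,-1,0,0,0,0,0,0,-1,0,0,0,0,0,0,-1,0,0,0,0,0,0,-1,0,0,0,0,0,0,-1,0,0,0,0,0,0,-1]
}}

```text
time: 3.93
eef_pos: [0.6001, -0.2547, 0.0947]
tcp_rot: [[0.92, 0.393, 0.002], [0.393, -0.92, -0.001], [0.002, 0.002, -1.0]]
force: [-2.3, 1.9, 7.5]
grip_width: 0.391
grip_force: 60.4
```

Call:
{"fn": "carry_out", "kwargs": {
  "moves": [0,0,4,0,0,0,-1,0,0,-14,0,0,0,-1,0,0,-25,0,0,0,-1,0,0,-30,0,0,0,-1,0,0,-30,0,0,0,-1,0,0,-30,0,0,0,-1,0,0,-25,0,0,0,-1,0,0,-16,0,0,0,-1]
}}

```text
time: 4.6
eef_pos: [0.5998, -0.2544, 0.2626]
tcp_rot: [[0.92, 0.393, 0.003], [0.393, -0.92, -0.002], [0.002, 0.003, -1.0]]
force: [0.2, 0.1, -3.3]
grip_width: 0.39
grip_force: 61.7
```

Call:
{"fn": "carry_out", "kwargs": {
  "moves": [3,-12,0,0,0,0,-1,6,-22,0,0,0,0,-1,9,-32,0,0,0,0,-1,9,-32,0,0,0,0,-1,9,-32,0,0,0,0,-1,9,-32,0,0,0,0,-1,9,-32,0,0,0,0,-1,9,-32,0,0,0,0,-1]
}}

```text
time: 5.27
eef_pos: [0.5675, -0.0197, 0.2579]
tcp_rot: [[0.92, 0.393, -0.001], [0.393, -0.92, 0.0], [-0.001, -0.001, -1.0]]
force: [0.9, 0.5, -1.7]
grip_width: 0.387
grip_force: 61.7
```

Call:
{"fn": "carry_out", "kwargs": {
  "moves": [9,-32,0,0,0,0,-1,9,-32,0,0,0,0,-1,9,-32,0,0,0,0,-1,9,-32,0,0,0,0,-1,9,-32,0,0,0,0,-1,7,-25,0,0,0,0,-1,0,0,0,0,0,0,-1,0,0,0,0,0,0,-1]
}}

```text
time: 5.93
eef_pos: [0.5428, 0.1702, 0.2579]
tcp_rot: [[0.919, 0.395, -0.001], [0.395, -0.919, -0.0], [-0.001, -0.0, -1.0]]
force: [0.3, -1.2, -3.4]
grip_width: 0.386
grip_force: 61.7
```

Run:
```python
from h import *
o=get_obs(); print(o['time'],o['eef_pos'],np.round(o['tcp_rot'],3),o['force'],o['ft_torque'])
for c in ['wrist','top','scene']:
    s=snapshot(c); save(s,c+'2'); W=deproj(s); x,y,_=o['eef_pos']
    for n,q,zlo,zhi,r in [('hub',(x,y),.19,.212,.025),('rim',(x,y),.174,.188,.08),('spin',(.5335,.237),.11,.14,.025)]:
        m=(np.hypot(W[...,0]-q[0],W[...,1]-q[1])<r)&(W[...,2]>zlo)&(W[...,2]<zhi); p=W[m]
        if len(p)>10:
            A=np.c_[p[:,:2],np.ones(len(p))]; e=cv2.minEnclosingCircle(p[:,:2].astype(np.float32)); print(c,n,len(p),np.round(e[0],4),round(e[1],4),np.round((p.max(0)+p.min(0))/2,4),p[:,2].max(),np.round(np.linalg.lstsq(A,p[:,2],rcond=None)[0],3))
```

```text
5.9333 [0.54282488 0.17017054 0.25793992] [[ 0.919  0.395 -0.001]
 [ 0.395 -0.919 -0.   ]
 [-0.001 -0.    -1.   ]] [ 0.3485518  -1.15571655 -3.43026762] [-0.02060188 -0.00049065  0.06213384]
wrist hub 5608 [0.5473 0.1721] 0.0233 [0.5435 0.173  0.201 ] 0.211998858202241 [ 0.001 -0.     0.2  ]
wrist rim 7594 [0.5424 0.1705] 0.0661 [0.5433 0.1707 0.181 ] 0.1879968528246661 [0.007 0.004 0.174]
top rim 180 [0.5427 0.1682] 0.0659 [0.546  0.1633 0.1802] 0.18632168300964294 [ 0.006 -0.003  0.178]
scene hub 170 [0.5467 0.1726] 0.0233 [0.5437 0.1741 0.2009] 0.21160703997270114 [-0.07   0.062  0.228]
scene rim 484 [0.544 0.168] 0.0678 [0.5435 0.167  0.181 ] 0.18797051439194046 [-0.002  0.001  0.18 ]
scene spin 49 [0.5365 0.2361] 0.0112 [0.5373 0.237  0.1163] 0.12238788286533527 [-0.326 -0.002  0.293]
```

Call:
{"fn": "carry_out", "kwargs": {
  "moves": [5,-18,0,0,0,0,-1,7,-25,0,0,0,0,-1,5.8,-22.1,0,0,0,0,-1,0,0,10,0,0,0,-1,0,0,18,0,0,0,-1,0,0,10,0,0,0,-1,0,0,0,0,0,0,-1,0,0,0,0,0,0,-1]
}}

```text
time: 6.75
eef_pos: [0.5348, 0.2348, 0.2206]
tcp_rot: [[0.92, 0.392, -0.001], [0.392, -0.92, -0.0], [-0.001, -0.0, -1.0]]
force: [-0.1, -0.2, -2.0]
grip_width: 0.386
grip_force: 61.7
```

Call:
{"fn": "carry_out", "kwargs": {
  "moves": [0,0,4,0,0,0,-1,0,0,4,0,0,0,-1,0,0,4,0,0,0,-1,0,0,0,0,0,0,-1]
}}

```text
time: 7.08
eef_pos: [0.5345, 0.2356, 0.2083]
tcp_rot: [[0.92, 0.393, -0.001], [0.393, -0.92, 0.0], [-0.001, -0.0, -1.0]]
force: [-0.4, 1.5, -2.8]
grip_width: 0.389
grip_force: 61.7
```

Call:
{"fn": "carry_out", "kwargs": {
  "moves": [-0.4,-1.5,0,0,0,0,-1,0,0,2,0,0,0,-1,0,0,2,0,0,0,-1,0,0,2,0,0,0,-1,0,0,0,0,0,0,-1]
}}

```text
time: 7.5
eef_pos: [0.5335, 0.2368, 0.2024]
tcp_rot: [[0.92, 0.393, -0.001], [0.393, -0.92, -0.0], [-0.001, -0.0, -1.0]]
force: [-0.0, 1.0, -2.4]
grip_width: 0.391
grip_force: 61.7
```

Call:
{"fn": "carry_out", "kwargs": {
  "moves": [0,0,3,0,0,0,-1,0,0,3,0,0,0,-1,0,0,3,0,0,0,-1,0,0,0,0,0,0,-1]
}}

```text
time: 7.83
eef_pos: [0.5334, 0.2368, 0.193]
tcp_rot: [[0.92, 0.393, -0.001], [0.393, -0.92, -0.0], [-0.001, -0.0, -1.0]]
force: [-1.1, 1.2, -2.4]
grip_width: 0.389
grip_force: 61.7
```

Call:
{"fn": "carry_out", "kwargs": {
  "moves": [0,0,5,0,0,0,-1,0,0,5,0,0,0,-1,0,0,5,0,0,0,-1,0,0,5,0,0,0,-1,0,0,5,0,0,0,-1,0,0,5,0,0,0,-1,0,0,0,0,0,0,-1]
}}

```text
time: 8.42
eef_pos: [0.5333, 0.2368, 0.1626]
tcp_rot: [[0.92, 0.393, -0.002], [0.393, -0.92, -0.0], [-0.002, -0.0, -1.0]]
force: [-0.8, 2.9, -3.9]
grip_width: 0.385
grip_force: 61.6
```

Call:
{"fn": "carry_out", "kwargs": {
  "moves": [0,0,3,0,0,0,-1,0,0,3,0,0,0,-1,0,0,2,0,0,0,-1,0,0,1,0,0,0,-1,0,0,0,0,0,0,-1]
}}

```text
time: 8.83
eef_pos: [0.5336, 0.2369, 0.1547]
tcp_rot: [[0.92, 0.393, -0.0], [0.393, -0.92, 0.0], [-0.0, -0.0, -1.0]]
force: [-1.2, 4.1, -4.3]
grip_width: 0.389
grip_force: 61.6
```

Call:
{"fn": "carry_out", "kwargs": {
  "moves": [0,-0.3,1,0,0,0,-1,0,0,0.7,0,0,0,-1,0,0,0,0,0,0,-1]
}}

```text
time: 9.08
eef_pos: [0.5336, 0.237, 0.1531]
tcp_rot: [[0.92, 0.393, 0.0], [0.393, -0.92, -0.0], [-0.0, 0.0, -1.0]]
force: [-0.5, 1.0, -3.7]
grip_width: 0.389
grip_force: 61.7
```

Call:
{"fn": "carry_out", "kwargs": {
  "moves": [0,0,0.6,0,0,0,-1,0,0,0,0,0,0,-1]
}}

```text
time: 9.25
eef_pos: [0.5336, 0.237, 0.1528]
tcp_rot: [[0.92, 0.393, 0.0], [0.393, -0.92, -0.0], [0.0, 0.0, -1.0]]
force: [-1.4, -0.1, 0.4]
grip_width: 0.388
grip_force: 61.9
```

Contact begins at the shoulder. I'll press a touch more, then release and lift.

Call:
{"fn": "carry_out", "kwargs": {
  "moves": [0,0,0.4,0,0,0,-1,0,0,0,0,0,0,-1]
}}

```text
time: 9.42
eef_pos: [0.5337, 0.2371, 0.1527]
tcp_rot: [[0.92, 0.393, 0.001], [0.393, -0.92, 0.0], [0.001, 0.0, -1.0]]
force: [-2.3, -0.2, 4.3]
grip_width: 0.388
grip_force: 62.4
```

Call:
{"fn": "carry_out", "kwargs": {
  "moves": [0,0,0,0,0,0,0,0,0,0,0,0,0,1,0,0,0,0,0,0,1,0,0,0,0,0,0,1,0,0,0,0,0,0,1,0,0,0,0,0,0,1]
}}

```text
time: 9.92
eef_pos: [0.5335, 0.2371, 0.1521]
tcp_rot: [[0.92, 0.393, -0.0], [0.393, -0.92, -0.0], [-0.0, 0.0, -1.0]]
force: [-1.0, -0.5, -0.3]
grip_width: 0.999
grip_force: 0.0
```

Call:
{"fn": "carry_out", "kwargs": {
  "moves": [0,0,-10,0,0,0,1,0,0,-20,0,0,0,1,0,0,-25,0,0,0,1,0,0,-30,0,0,0,1,-12,20,-15,0,0,0,1,-12,30,0,0,0,0,1,0,0,0,0,0,0,1]
}}

```text
time: 10.5
eef_pos: [0.5314, 0.1784, 0.2542]
tcp_rot: [[0.92, 0.391, 0.002], [0.391, -0.92, -0.0], [0.002, 0.001, -1.0]]
force: [1.5, -0.6, -1.3]
grip_width: 1.003
grip_force: 0.0
```

Run:
```python
from h import *
o=get_obs(); print(o['time'],o['eef_pos'],o['force'])
for c in ['wrist','scene','top']:
    s=snapshot(c); save(s,c+'3'); W=deproj(s)
    for n,q,zlo,zhi,r in [('hub',(.5335,.237),.094,.102,.021),('rim',(.5335,.237),.072,.082,.075),('spin',(.5335,.237),.104,.14,.02)]:
        m=(np.hypot(W[...,0]-q[0],W[...,1]-q[1])<r)&(W[...,2]>zlo)&(W[...,2]<zhi); p=W[m]
        if len(p)>10:
            A=np.c_[p[:,:2]-q,np.ones(len(p))]; e=cv2.minEnclosingCircle(p[:,:2].astype(np.float32)); print(c,n,len(p),np.round(e[0],4),round(e[1],4),'zpct',np.round(np.percentile(p[:,2],[1,50,90,95,99]),4),np.round(np.linalg.lstsq(A,p[:,2],rcond=None)[0],3))
    for l in ['clip','clip_centre','clip_tab']:
        print(c,l,[(round(d['score'],2),np.round(d['uv']),np.round(at_z(s,d['uv'],dict(clip=0,clip_centre=.002,clip_tab=.011)[l]),4)) for d in place_of(c,l)[:1]])
```

```text
10.5 [0.53139512 0.17837005 0.25420804] [ 1.49307802 -0.63838531 -1.27137594]
wrist hub 1039 [0.5336 0.2374] 0.0181 zpct [0.0942 0.096  0.0972 0.0977 0.0989] [-0.001  0.001  0.096]
wrist rim 2671 [0.5331 0.2373] 0.0663 zpct [0.0722 0.074  0.0751 0.0755 0.0805] [ 0.002 -0.002  0.074]
wrist spin 1048 [0.5328 0.238 ] 0.0115 zpct [0.1047 0.1158 0.1185 0.1187 0.1192] [-0.256  0.104  0.115]
wrist clip [(0.77, array([538., 158.]), array([ 0.6251, -0.0028,  0.    ]))]
wrist clip_centre [(0.91, array([539., 156.]), array([ 0.6275, -0.0019,  0.002 ]))]
wrist clip_tab [(0.87, array([520., 178.]), array([0.602, 0.01 , 0.011]))]
scene hub 69 [0.5355 0.2357] 0.0179 zpct [0.0942 0.0985 0.1005 0.1007 0.1019] [-0.092  0.039  0.099]
scene rim 280 [0.5346 0.2371] 0.0679 zpct [0.0721 0.0756 0.0781 0.0794 0.0815] [ 0.    -0.001  0.076]
scene spin 58 [0.5349 0.2363] 0.0114 zpct [0.1054 0.1155 0.121  0.1212 0.1217] [-0.467  0.033  0.117]
scene clip [(0.54, array([305., 226.]), array([ 0.622 , -0.0122,  0.    ]))]
scene clip_centre [(0.49, array([310., 222.]), array([ 0.6036, -0.0043,  0.002 ]))]
scene clip_tab [(0.46, array([312., 223.]), array([0.6133, 0.0052, 0.011 ]))]
top rim 69 [0.5309 0.2337] 0.0654 zpct [0.0725 0.0768 0.079  0.0796 0.0805] [0.014 0.006 0.077]
top clip [(0.6, array([322., 179.]), array([0.6276, 0.0026, 0.    ]))]
top clip_centre [(0.66, array([324., 178.]), array([ 0.63  , -0.0051,  0.002 ]))]
top clip_tab [(0.63, array([319., 191.]), array([0.5941, 0.0094, 0.011 ]))]
```

Call:
{"fn": "carry_out", "kwargs": {
  "moves": [-1.5,24,0,0,0,0,1,-1.5,36,0,0,0,0,1,-1.5,36,0,0,0,0,1,-1.5,36,0,0,0,0,1,-2,36,0,0,0,0,1,0,0,10,0,0,6.9,1,0,0,10,0,0,6.9,1,0,0,10,0,0,6.9,1]
}}

```text
time: 11.77
eef_pos: [0.5899, 0.0234, 0.2217]
tcp_rot: [[0.999, 0.035, -0.0], [0.035, -0.999, 0.0], [-0.0, -0.0, -1.0]]
force: [1.3, 0.0, -0.5]
grip_width: 1.003
grip_force: 0.0
```

Call:
{"fn": "carry_out", "kwargs": {
  "moves": [0,0,0,0,0,6.9,1,0,0,0,0,0,6.9,1,0,0,0,0,0,6.9,1,0,0,0,0,0,6.7,1,0,0,0,0,0,0,1,0,0,0,0,0,0,1]
}}

```text
time: 12.27
eef_pos: [0.5898, 0.0241, 0.2221]
tcp_rot: [[0.908, -0.419, -0.0], [-0.419, -0.908, 0.0], [-0.0, 0.0, -1.0]]
force: [0.4, 0.3, -0.5]
grip_width: 1.0
grip_force: 0.0
```

Run:
```python
from h import *
o=get_obs(); print(o['time'],o['eef_pos'],np.round(o['tcp_rot'],3).tolist(),o['force'])
s=snapshot('wrist'); save(s,'w4'); W=deproj(s)
for l in ['clip','clip_centre','clip_tab','collar','cutters']:
    print(l,[(round(d['score'],2),np.round(d['uv']),np.round(at_z(s,d['uv'],dict(clip_centre=.002,clip_tab=.011).get(l,0)),4)) for d in place_of('wrist',l)[:1]])
m=(np.hypot(W[...,0]-.604,W[...,1]-.009)<.03)&(W[...,2]>.015)&(W[...,2]<.03); p=W[m]
q=(p[:,:2]*1000).astype(np.float32); r=cv2.minAreaRect(q); print(len(p),r,p.mean(0))
m=(np.hypot(W[...,0]-.627,W[...,1]+.002)<.025)&(W[...,2]>.002)&(W[...,2]<.009);p=W[m];print(len(p),p.mean(0),cv2.minAreaRect((p[:,:2]*1000).astype(np.float32)))
```

```text
12.2667 [0.58976748 0.02413149 0.22211975] [[0.908, -0.419, -0.0], [-0.419, -0.908, 0.0], [-0.0, 0.0, -1.0]] [ 0.40587439  0.3242873  -0.47700939]
clip [(0.59, array([332., 130.]), array([6.264e-01, 5.000e-04, 0.000e+00]))]
clip_centre []
clip_tab [(0.62, array([335., 161.]), array([0.6037, 0.0083, 0.011 ]))]
collar [(0.63, array([380., 280.]), array([0.4823, 0.0168, 0.    ]))]
cutters []
390 ((603.0794677734375, 9.734247207641602), (12.078283309936523, 19.807188034057617), 60.11618423461914) [0.6034431  0.00956593 0.02017284]
406 [ 0.62097457 -0.00067077  0.0028319 ] ((622.7413940429688, -1.5243549346923828), (26.165973663330078, 28.438465118408203), 62.64126968383789)
```

View pics/w4.png

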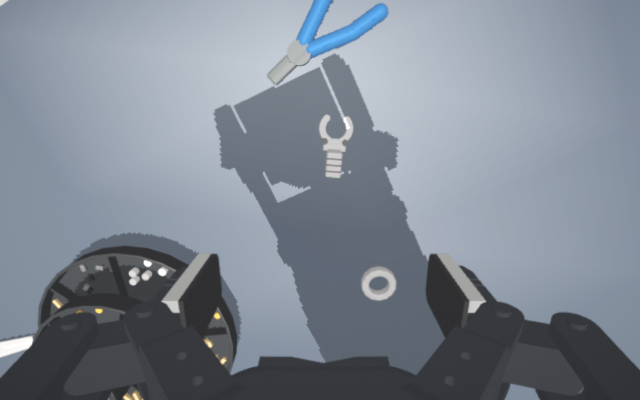

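Call:
{"fn": "carry_out", "kwargs": {
  "moves": [0,0,10,0,0,5.1,1,9,3,30,0,0,0,1,9.7,2.9,35,0,0,0,1,0,0,30,0,0,0,1,0,0,20,0,0,0,1,0,0,10,0,0,0,1,0,0,0,0,0,0,0,0,0,0,0,0,0,-0.3]
}}

```text
time: 13.23
eef_pos: [0.6034, 0.0096, 0.0879]
tcp_rot: [[0.866, -0.501, 0.001], [-0.501, -0.866, -0.0], [0.001, -0.0, -1.0]]
force: [0.5, 0.1, 0.3]
grip_width: 0.75
grip_force: 0.0
```

Run:
```python
from h import *
o=get_obs(); print(o['time'],o['eef_pos'],np.round(o['tcp_rot'],3).tolist(),o['force'],o['grip_width'])
R=np.array(o['tcp_rot']);print(R.T@(np.array([.6031,.0097,.078])-o['eef_pos'])*1000)
s=snapshot('wrist'); save(s,'w5'); W=deproj(s)
L=(W-o['eef_pos'])@R
m=(np.abs(L[...,1])<.012)&(np.abs(L[...,0])<.04)&(W[...,2]>.017)&(W[...,2]<.027); p=L[m]
if len(p): print(len(p),p.min(0),p.max(0),p.mean(0))
```

```text
13.2333 [0.60335838 0.00964459 0.08794716] [[0.866, -0.501, 0.001], [-0.501, -0.866, -0.0], [0.001, -0.0, -1.0]] [0.50586133 0.14771311 0.2541198 ] 0.7500046738607887
[-0.25719768  0.08419593  9.94699298]
1214 [-0.01018438 -0.00631662  0.06590863] [0.01023572 0.00611575 0.0709412 ] [ 8.00649324e-04 -9.17145663e-05  6.77897729e-02]
```

View pics/w5.png

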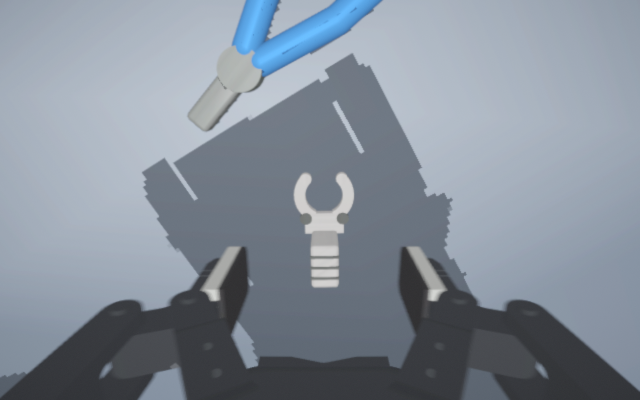

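The clip sits at (324,195) with its mouth up, and the tab at (325,260) is centred between the pads. I'm lowering and closing.

Call:
{"fn": "carry_out", "kwargs": {
  "moves": [0,0,6,0,0,0,-0.3,0,0,5,0,0,0,-0.3,0,0,0,0,0,0,-0.3,0,0,0,0,0,0,-0.6,0,0,0,0,0,0,-1,0,0,0,0,0,0,-1,0,0,0,0,0,0,-1,0,0,0,0,0,0,-1]
}}

```text
time: 13.95
eef_pos: [0.6032, 0.0096, 0.0766]
tcp_rot: [[0.865, -0.501, 0.001], [-0.501, -0.865, 0.0], [0.001, -0.0, -1.0]]
force: [-1.4, 1.1, 4.1]
grip_width: 0.119
grip_force: 60.3
```

Call:
{"fn": "carry_out", "kwargs": {
  "moves": [0,0,0,0,0,0,-1,0,0,0,0,0,0,-1,0,0,0,0,0,0,-1,0,0,0,0,0,0,-1]
}}

```text
time: 14.28
eef_pos: [0.6032, 0.0096, 0.0766]
tcp_rot: [[0.865, -0.501, 0.001], [-0.501, -0.865, 0.0], [0.001, -0.0, -1.0]]
force: [-1.0, 0.5, 5.2]
grip_width: 0.12
grip_force: 60.4
```

Call:
{"fn": "carry_out", "kwargs": {
  "moves": [0,0,-15,0,0,0,-1,0,0,-25,0,0,0,-1,0,0,-30,0,0,0,-1,0,0,-30,0,0,0,-1,0,0,-30,0,0,0,-1,0,0,-25,0,0,0,-1,0,0,-15,0,0,0,-1,-10,-8,-5,0,0,0,-1]
}}

```text
time: 14.95
eef_pos: [0.5991, 0.0204, 0.2538]
tcp_rot: [[0.865, -0.502, 0.004], [-0.502, -0.865, -0.0], [0.004, -0.002, -1.0]]
force: [0.7, -0.3, -0.5]
grip_width: 0.127
grip_force: 59.8
```

Call:
{"fn": "carry_out", "kwargs": {
  "moves": [-27,-18,0,0,0,0,-1,-29,-20,0,0,0,0,-1,-29,-20,0,0,0,0,-1,-29,-20,0,0,0,0,-1,-29,-20,0,0,0,0,-1,-29,-20,0,0,0,0,-1,-29,-20,0,0,0,0,-1,-27,-15,0,0,0,0,-1]
}}

```text
time: 15.62
eef_pos: [0.4759, 0.2703, 0.2502]
tcp_rot: [[0.866, -0.5, -0.001], [-0.5, -0.866, -0.0], [-0.001, 0.001, -1.0]]
force: [0.3, -0.3, 0.1]
grip_width: 0.125
grip_force: 59.7
```

Call:
{"fn": "carry_out", "kwargs": {
  "moves": [0,0,0,0,0,0,-1,0,0,0,0,0,0,-1]
}}

```text
time: 15.78
eef_pos: [0.4763, 0.2696, 0.2503]
tcp_rot: [[0.867, -0.499, -0.001], [-0.499, -0.867, -0.001], [-0.001, 0.001, -1.0]]
force: [0.9, 0.0, -0.2]
grip_width: 0.121
grip_force: 59.7
```

Run:
```python
from h import *
o=get_obs(); R=np.array(o['tcp_rot']); e=np.array(o['eef_pos']); print(o['time'],e,np.round(R,4).tolist(),o['force'],o['grip_width'])
for yaxis in [(.5336,.2370)]:
    d=R.T@(np.array([*yaxis,e[2]])-e)*1000; print('axis in tool mm',d)
s=snapshot('wrist'); save(s,'w6'); W=deproj(s); L=(W-e)@R*1000
for n,(x0,x1,z0,z1) in dict(tab=(-12,12,48,68),ring=(12,45,68,80)).items():
    m=(L[...,0]>x0)&(L[...,0]<x1)&(abs(L[...,1])<18)&(L[...,2]>z0)&(L[...,2]<z1);p=L[m]
    if len(p)>5: print(n,len(p),np.percentile(p,[1,50,99],axis=0).round(1).tolist(), cv2.minAreaRect(p[:,:2].astype(np.float32)))
for l in ['clip_centre','clip_tab','shoulder']: print(l,[(round(d['score'],2),np.round(d['uv'],1)) for d in place_of('wrist',l)[:1]])
m=(np.hypot(W[...,0]-.5336,W[...,1]-.237)<.02)&(W[...,2]>.104)&(W[...,2]<.14); p=W[m]; 
if len(p)>5: print(len(p),np.percentile(p[:,2],[50,90,99]),cv2.minEnclosingCircle(p[:,:2].astype(np.float32)))
m=(np.hypot(W[...,0]-.5336,W[...,1]-.237)<.018)&(W[...,2]>.094)&(W[...,2]<.1); p=W[m]; print(len(p),np.median(p[:,2]),cv2.minEnclosingCircle(p[:,:2].astype(np.float32)))
```

```text
15.7833 [0.47634461 0.26957373 0.25027032] [[0.8669, -0.4985, -0.0013], [-0.4985, -0.8669, -0.0006], [-0.0008, 0.0012, -1.0]] [ 0.87354179  0.02510013 -0.23190275] 0.12126062419671631
axis in tool mm [ 6.58720851e+01 -3.04709778e-01 -5.57448945e-02]
tab 2893 [[-9.2, -17.4, 48.4], [7.1, -0.4, 56.4], [11.4, 17.4, 67.6]] ((0.3385429382324219, -0.027772903442382812), (22.765901565551758, 35.99325180053711), 0.23642857372760773)
ring 1958 [[12.2, -13.5, 72.6], [21.3, -0.8, 74.3], [37.0, 12.4, 78.1]] ((24.680824279785156, -0.5131797790527344), (26.93198013305664, 25.467805862426758), 89.1660385131836)
clip_centre []
clip_tab [(0.77, array([322.6, 267.7]))]
shoulder [(0.71, array([322.4, 103.1]))]
1175 [0.11633584 0.11826608 0.11909232] ((0.5327913165092468, 0.2380710244178772), 0.011147035285830498)
1342 0.09600353566736786 ((0.5334803462028503, 0.2369288206100464), 0.01795351877808571)
```

View pics/w6.png

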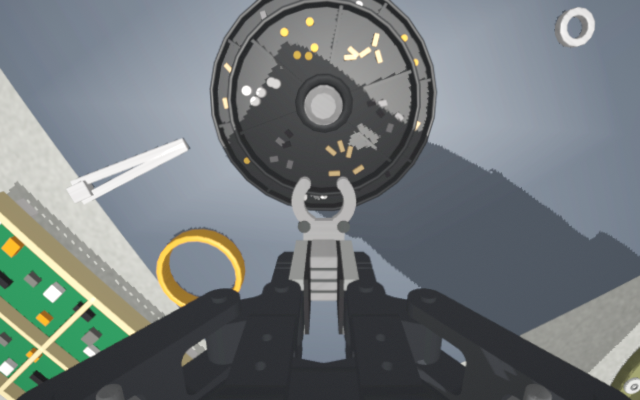

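The clip is held level at (323,210), in line with the spindle at (323,103), and the tray is seated. The cone tip height suggests the groove's lower edge is near 101 mm, so I'll feel there first.

Call:
{"fn": "carry_out", "kwargs": {
  "moves": [0,0.2,15,0,0,0,-1,0,0,25,0,0,0,-1,0,0,20,0,0,0,-1,0,0,12,0,0,0,-1,8,0,0,0,0,0,-1,8,0,0,0,0,0,-1,0,0,0,0,0,0,-1,0,0,0,0,0,0,-1]
}}

```text
time: 16.65
eef_pos: [0.4923, 0.2598, 0.1804]
tcp_rot: [[0.865, -0.502, 0.002], [-0.502, -0.865, 0.001], [0.001, -0.002, -1.0]]
force: [-0.0, 0.8, -0.2]
grip_width: 0.122
grip_force: 59.7
```

```bash
cat > d.py <<'E'
from h import *
o=get_obs(); R=np.array(o['tcp_rot']); e=np.array(o['eef_pos']); d=R.T@(np.array([.5336,.2370,e[2]])-e)*1000
print(o['time'],'dist',d[0]-27,'lat',d[1]+.4,'underside',e[2]*1000-76.6,'Ftool',np.round(R.T@o['force'],2),'M',np.round(o['ft_torque'],2),o['grip_width'])
E
python3 d.py
```

```text
16.65 dist 20.111112102443172 lat -0.6060633605906977 underside 103.7780334016513 Ftool [-0.43 -0.67  0.19] M [ 0.09  0.01 -0.04] 0.12249781028714145
```

Call:
{"fn": "carry_out", "kwargs": {
  "moves": [0,0,0,0,0,0,-1,0,0,0,0,0,0,-1]
}}

```text
time: 16.82
eef_pos: [0.4916, 0.26, 0.1798]
tcp_rot: [[0.865, -0.501, 0.001], [-0.501, -0.865, 0.0], [0.001, -0.001, -1.0]]
force: [0.4, -0.7, 0.3]
grip_width: 0.12
grip_force: 59.7
```

```bash
python3 d.py
```

```text
16.8167 dist 20.882986274025193 lat -0.7790757991084408 underside 103.2375142220578 Ftool [ 0.74  0.43 -0.26] M [-0.04 -0.03 -0.02] 0.11990860061844683
```

Call:
{"fn": "carry_out", "kwargs": {
  "moves": [0,-0.6,1.2,0,0,0,-1,1,0,0,0,0,0,-1,0,0,0,0,0,0,-1,0,0,0,0,0,0,-1]
}}

```text
time: 17.15
eef_pos: [0.4926, 0.26, 0.178]
tcp_rot: [[0.865, -0.501, 0.0], [-0.501, -0.865, 0.0], [0.0, -0.0, -1.0]]
force: [0.4, 0.1, -1.0]
grip_width: 0.123
grip_force: 59.7
```

```bash
python3 d.py
```

```text
17.15 dist 20.015145796378093 lat -0.19694031410387203 underside 101.41857890109031 Ftool [ 0.35 -0.28  0.95] M [0.01 0.03 0.07] 0.12343908234463696
```

Call:
{"fn": "carry_out", "kwargs": {
  "moves": [0.7,0,0,0,0,0,-1,0.7,0,0,0,0,0,-1,0.6,0,0,0,0,0,-1,0.3,0,0,0,0,0,-1,0,0,0,0,0,0,-1]
}}

```text
time: 17.57
eef_pos: [0.4946, 0.2588, 0.1778]
tcp_rot: [[0.865, -0.501, -0.0], [-0.501, -0.865, -0.0], [-0.0, 0.0, -1.0]]
force: [1.0, -0.6, -1.0]
grip_width: 0.124
grip_force: 59.5
```

```bash
python3 d.py
```

```text
17.5667 dist 17.66069706653854 lat -0.3079508515670518 underside 101.24047308958242 Ftool [ 1.19 -0.04  1.02] M [ 0.    0.05 -0.04] 0.12435348669291449
```

Call:
{"fn": "carry_out", "kwargs": {
  "moves": [0.6,0,0,0,0,0,-1,0.6,0,0,0,0,0,-1,0,0,0,0,0,0,-1]
}}

```text
time: 17.82
eef_pos: [0.4956, 0.2582, 0.1779]
tcp_rot: [[0.865, -0.501, -0.0], [-0.501, -0.865, -0.0], [-0.0, 0.0, -1.0]]
force: [-0.1, -0.3, -3.3]
grip_width: 0.121
grip_force: 59.4
```

```bash
python3 d.py
```

```text
17.8167 dist 16.467933197721173 lat -0.28802610130356754 underside 101.26896335751957 Ftool [0.13 0.32 3.32] M [ 0.05  0.08 -0.06] 0.12084014659227789
```

Call:
{"fn": "carry_out", "kwargs": {
  "moves": [0,0,0.5,0,0,0,-1,0,0,0,0,0,0,-1,0,0,0,0,0,0,-1]
}}

```text
time: 18.07
eef_pos: [0.4957, 0.2583, 0.1777]
tcp_rot: [[0.865, -0.501, 0.0], [-0.501, -0.865, 0.0], [0.0, -0.0, -1.0]]
force: [-0.2, 0.4, 0.8]
grip_width: 0.12
grip_force: 59.7
```

```bash
python3 d.py
```

```text
18.0667 dist 16.458061566767164 lat -0.15829408670055034 underside 101.0586609607717 Ftool [-0.43 -0.26 -0.8 ] M [-0.04  0.03 -0.03] 0.11991026527294707
```

Call:
{"fn": "carry_out", "kwargs": {
  "moves": [0.7,0,0,0,0,0,-1,0.7,0,0,0,0,0,-1,0.6,0,0,0,0,0,-1,0,0,0,0,0,0,-1]
}}

```text
time: 18.4
eef_pos: [0.4973, 0.2573, 0.1775]
tcp_rot: [[0.865, -0.501, -0.0], [-0.501, -0.865, 0.0], [-0.0, -0.0, -1.0]]
force: [-1.2, 2.9, 0.2]
grip_width: 0.121
grip_force: 59.7
```

```bash
python3 d.py
```

```text
18.4 dist 14.605968038140006 lat -0.18854417657666633 underside 100.85133509278899 Ftool [-2.46 -1.89 -0.15] M [0.42 0.25 0.13] 0.1206727570295123
```

Call:
{"fn": "carry_out", "kwargs": {
  "moves": [0.5,-0.2,0,0,0,0,-1,0.5,0,0,0,0,0,-1,0,0,0,0,0,0,-1]
}}

```text
time: 18.65
eef_pos: [0.4982, 0.2569, 0.1774]
tcp_rot: [[0.865, -0.501, -0.0], [-0.501, -0.865, -0.0], [-0.0, 0.0, -1.0]]
force: [-2.2, 2.3, -1.0]
grip_width: 0.127
grip_force: 59.7
```

```bash
python3 d.py
```

```text
18.65 dist 13.58255541867861 lat -0.05587795053902633 underside 100.78015376497535 Ftool [-3.06 -0.85  1.03] M [0.42 0.4  0.06] 0.12691799784397143
```

Call:
{"fn": "carry_out", "kwargs": {
  "moves": [0.6,-0.1,0,0,0,0,-1,0.6,0,0,0,0,0,-1,0,0,0,0,0,0,-1]
}}

```text
time: 18.9
eef_pos: [0.4995, 0.2563, 0.1774]
tcp_rot: [[0.865, -0.501, 0.0], [-0.501, -0.865, -0.0], [0.0, 0.0, -1.0]]
force: [-2.4, 1.9, -1.8]
grip_width: 0.125
grip_force: 59.6
```

Call:
{"fn": "carry_out", "kwargs": {
  "moves": [0.6,0,0,0,0,0,-1,0.6,0,0,0,0,0,-1,0,0,0,0,0,0,-1]
}}

```text
time: 19.15
eef_pos: [0.5006, 0.2557, 0.1775]
tcp_rot: [[0.865, -0.501, 0.0], [-0.501, -0.865, -0.0], [0.0, -0.0, -1.0]]
force: [-1.7, 1.6, -1.4]
grip_width: 0.123
grip_force: 59.7
```

```bash
python3 d.py
```

```text
19.15 dist 10.878536011577118 lat 0.030866556549636104 underside 100.90924117170326 Ftool [-2.24 -0.57  1.39] M [0.28 0.25 0.06] 0.12295575028339392
```

Call:
{"fn": "carry_out", "kwargs": {
  "moves": [0.6,0,0,0,0,0,-1,0.6,0,0,0,0,0,-1,0,0,0,0,0,0,-1]
}}

```text
time: 19.4
eef_pos: [0.5018, 0.255, 0.1776]
tcp_rot: [[0.865, -0.501, 0.001], [-0.501, -0.865, -0.0], [0.001, -0.0, -1.0]]
force: [0.5, 2.1, -1.6]
grip_width: 0.127
grip_force: 59.6
```

Call:
{"fn": "carry_out", "kwargs": {
  "moves": [0.6,0,0,0,0,0,-1,0.6,0,0,0,0,0,-1,0,0,0,0,0,0,-1]
}}

```text
time: 19.65
eef_pos: [0.5028, 0.2544, 0.1776]
tcp_rot: [[0.865, -0.501, 0.001], [-0.501, -0.865, -0.0], [0.001, -0.0, -1.0]]
force: [1.7, 0.9, -1.0]
grip_width: 0.126
grip_force: 59.6
```

Call:
{"fn": "carry_out", "kwargs": {
  "moves": [0.6,0,0,0,0,0,-1,0.6,0,0,0,0,0,-1,0,0,0,0,0,0,-1]
}}

```text
time: 19.9
eef_pos: [0.5039, 0.2538, 0.1776]
tcp_rot: [[0.865, -0.501, 0.001], [-0.501, -0.865, -0.0], [0.001, -0.0, -1.0]]
force: [1.8, 0.1, -2.4]
grip_width: 0.123
grip_force: 59.7
```

Run:
```python
exec(open('d.py').read())
s=snapshot('wrist'); save(s,'w7'); L=(deproj(s)-e)@R*1000
cv2.imwrite('pics/w7c.png',cv2.resize(s['color'][80:340,220:430,::-1],None,fx=2.2,fy=2.2))
```

```text
19.9 dist 7.1767929408262034 lat 0.06766241229378445 underside 100.96515160928269 Ftool [ 1.52 -1.01  2.4 ] M [-0.06 -0.4   0.  ] 0.12268000190292291
```

View pics/w7c.png

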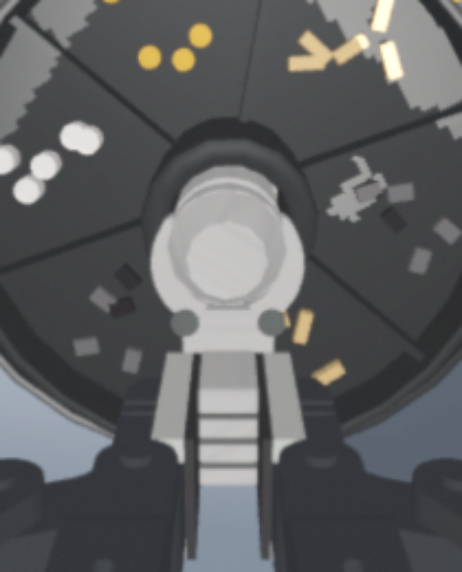

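The clip's ring, at crop (228,260), surrounds the spindle head, and the tool is now being pulled inward. I'll continue to the hard stop.

Call:
{"fn": "carry_out", "kwargs": {
  "moves": [0.7,0,0,0,0,0,-1,0.7,0,0,0,0,0,-1,0.7,0,0,0,0,0,-1,0.7,0,0,0,0,0,-1,0,0,0,0,0,0,-1]
}}

```text
time: 20.37
eef_pos: [0.5063, 0.2524, 0.1776]
tcp_rot: [[0.865, -0.501, 0.001], [-0.501, -0.865, -0.0], [0.001, -0.0, -1.0]]
force: [4.1, -1.2, -1.7]
grip_width: 0.123
grip_force: 59.7
```

Call:
{"fn": "carry_out", "kwargs": {
  "moves": [0.6,0,0,0,0,0,-1,0.6,0,0,0,0,0,-1,0.6,0,0,0,0,0,-1,0,0,0,0,0,0,-1]
}}

```text
time: 20.7
eef_pos: [0.5076, 0.2516, 0.1775]
tcp_rot: [[0.865, -0.501, 0.0], [-0.501, -0.865, 0.0], [0.0, -0.0, -1.0]]
force: [3.3, -1.3, -0.4]
grip_width: 0.124
grip_force: 59.7
```

```bash
python3 d.py
```

```text
20.7 dist 2.8061410991983458 lat 0.07351443320496243 underside 100.90723098457067 Ftool [ 3.46 -0.56  0.44] M [-0.13 -0.46  0.  ] 0.12398190307986631
```

Call:
{"fn": "carry_out", "kwargs": {
  "moves": [0.5,0,0,0,0,0,-1,0.5,0,0,0,0,0,-1,0.5,0,0,0,0,0,-1,0,0,0,0,0,0,-1]
}}

```text
time: 21.03
eef_pos: [0.5087, 0.2509, 0.1774]
tcp_rot: [[0.865, -0.501, -0.001], [-0.501, -0.865, -0.0], [-0.0, 0.0, -1.0]]
force: [-0.0, 0.2, -0.6]
grip_width: 0.122
grip_force: 59.7
```

Call:
{"fn": "carry_out", "kwargs": {
  "moves": [0.4,0,0,0,0,0,-1,0.4,0,0,0,0,0,-1,0,0,0,0,0,0,-1]
}}

```text
time: 21.28
eef_pos: [0.5094, 0.2506, 0.1774]
tcp_rot: [[0.865, -0.501, -0.0], [-0.501, -0.865, -0.0], [-0.0, 0.0, -1.0]]
force: [-1.3, -0.3, -0.9]
grip_width: 0.125
grip_force: 59.7
```

```bash
python3 d.py
```

```text
21.2833 dist 0.7213993530655038 lat 0.02074848552160552 underside 100.80089882189924 Ftool [-1.03  0.9   0.85] M [0.11 0.11 0.07] 0.1246699688198758
```

Call:
{"fn": "carry_out", "kwargs": {
  "moves": [0.4,0,0,0,0,0,-1,0,0,0,0,0,0,-1]
}}

```text
time: 21.45
eef_pos: [0.5096, 0.2505, 0.1774]
tcp_rot: [[0.865, -0.501, -0.001], [-0.501, -0.865, 0.0], [-0.001, 0.0, -1.0]]
force: [-3.6, 1.4, 0.5]
grip_width: 0.126
grip_force: 59.8
```

Call:
{"fn": "carry_out", "kwargs": {
  "moves": [0.3,0,0,0,0,0,-1,0,0,0,0,0,0,-1]
}}

```text
time: 21.62
eef_pos: [0.5097, 0.2504, 0.1774]
tcp_rot: [[0.866, -0.501, -0.001], [-0.501, -0.866, 0.0], [-0.001, 0.0, -1.0]]
force: [-5.1, 3.2, 1.3]
grip_width: 0.123
grip_force: 59.9
```

```bash
python3 d.py
```

```text
21.6167 dist 0.36837751270762453 lat 0.05653194518236737 underside 100.77955454376092 Ftool [-6.03 -0.24 -1.24] M [0.43 0.91 0.01] 0.1234543146247136
```

The hard stop is reached at 6 N with the position no longer advancing. I'll ease off slightly, release and rise.

Call:
{"fn": "carry_out", "kwargs": {
  "moves": [-0.4,0,0,0,0,0,-1,0,0,0,0,0,0,-0.6,0,0,0,0,0,0,-0.2,0,0,0,0,0,0,0.2,0,0,0,0,0,0,0.2,0,0,0,0,0,0,0.2]
}}

```text
time: 22.12
eef_pos: [0.5099, 0.2503, 0.1776]
tcp_rot: [[0.865, -0.501, 0.0], [-0.501, -0.865, -0.0], [0.0, -0.0, -1.0]]
force: [1.1, -0.2, -0.7]
grip_width: 0.596
grip_force: 0.0
```

Call:
{"fn": "carry_out", "kwargs": {
  "moves": [0,0,-8,0,0,0,0.2,0,0,-15,0,0,0,0.2,-5,0,-25,0,0,0,0.2,-15,0,-25,0,0,0,0.2,-15,0,-15,0,0,0,0.2,0,0,0,0,0,0,0.2,0,0,0,0,0,0,0.2]
}}

```text
time: 22.7
eef_pos: [0.4794, 0.2682, 0.2665]
tcp_rot: [[0.866, -0.5, 0.002], [-0.5, -0.866, 0.001], [0.001, -0.002, -1.0]]
force: [-0.2, -0.2, -0.9]
grip_width: 0.6
grip_force: 0.0
```

Run:
```python
exec(open('d.py').read())
s=snapshot('wrist'); W=deproj(s)
cv2.imwrite('pics/w8c.png',cv2.resize(s['color'][20:330,180:460,::-1],None,fx=1.9,fy=1.9))
L=(W-np.array([.5336,.237,0]))@np.c_[R[:,0],-R[:,1],[0,0,1]]*1000
m=(L[...,0]<-16)&(L[...,0]>-45)&(abs(L[...,1])<12)&(L[...,2]>112)&(L[...,2]<130);p=L[m];print('tab',len(p),p.mean(0),cv2.minAreaRect(p[:,:2].astype(np.float32)))
m=(np.hypot(L[...,0],L[...,1])<15.5)&(L[...,2]>100)&(L[...,2]<106)&(np.hypot(L[...,0],L[...,1])>12);p=L[m];print('ring',len(p),np.percentile(p,[1,50,99],axis=0).round(1).tolist())
m=(np.hypot(L[...,0],L[...,1])<67)&(np.hypot(L[...,0],L[...,1])>60)&(L[...,2]>70)&(L[...,2]<80);p=L[m];print('rim',np.median(p[:,2]),np.linalg.lstsq(np.c_[p[:,:2],np.ones(len(p))],p[:,2],rcond=None)[0])
```

```text
22.7 dist 35.49138379954865 lat 0.2927300343668119 underside 189.9324673490519 Ftool [-0.08  0.29  0.92] M [-0.01  0.02 -0.01] 0.6000149960406905
tab 637 [-27.14785737   0.33085661 119.69533114] ((-27.655323028564453, 0.20472955703735352), (11.848949432373047, 20.120515823364258), 89.84648132324219)
ring 312 [[-15.0, -13.1, 100.5], [-8.6, 0.5, 102.0], [9.2, 13.4, 103.5]]
rim 73.84833801121665 [ 1.27342675e-03 -7.75094044e-04  7.35880436e+01]
```

View pics/w8c.png

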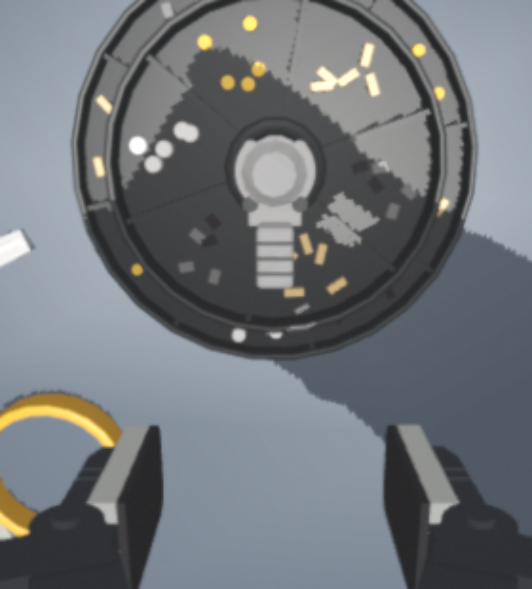

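The clip sits centred on the spindle with its ring at crop (275,175) and its tab at (275,255), level, its tab 27 mm behind the axis. The gripper is clear, so I'm handing in.

```bash
python3 -c "
from bench import *
print(hand_in())"
```

```text
the job is handed in; nothing more can be done
None
```

The tray sits level on the shoulder and the clip is snapped home in the groove; the highest clip push reading was about 6 N (the limit is 22 N), the arm is clear, and the job was handed in at about 23 s.

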